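# Change over the sparge line

### The arm

A 7-joint arm with a two-finger parallel gripper is mounted at the origin on the work surface. World frame = base frame: x ahead of the robot, y to its left, z up, the work surface at z = 0. Lengths are in mm, angles in rad, forces in N, time in s.
With the tool pointing down it reaches from about 400 to 750 mm from the base axis. Payload 19.5 kg.
Tool frame: the origin (TCP) lies at the very end of the fingers, on their centre line; the grasp point (between the pads) lies 19 mm behind it (manip.grasp_offset is the distance from the TCP to the grasp point, in mm); x points along the fingers, z is the direction in which the jaws open and shut, and the axes are right-handed (so a half turn about x gives the same grasp; the last joint's range is limited). The gripper opens to 85 mm and grips with 20 to 120 N. Pads are 22 mm wide; open, the fingers measure 114 mm over their backs; the gripper's body (76 mm by 85 mm) begins 54 mm behind the grasp point. The pads swing forward as they close: fully open they stand 13 mm farther back than shut.
Start: joints at [-1.168, 0.707, -0.028, 1.485, 0.022, 0.951, -0.075], TCP at [247.394, 519.029, 231.268] pointing down, gripper open.
Joint ranges: [-2.71, 2.71], [-0.32, 2.16], [-1.57, 1.52], [0, 2.45], [-1.46, 4.6], [0, 2.02], [-2.83, 2.83]. Speed limits (rad/s): [1.89, 1.89, 2.57, 2.57, 3.01, 3.01, 3.01].

### API

Orientations are given as a unit quaternion [w, x, y, z].
In Python, from plant import manip, imaging gives the robot as it stands.
- The arm moves only by the tool send_rows, never from a script. Its argument "increments" is a list of rows, each an object with "grip": the opening, from 0 (shut) to 1 (fully open); "offset": the shift along the tool's x, y, z in m, a list of three; "turn": the turn, a rotation vector about the tool's x, y, z in rad, a list of three. In form: [{"grip": grip, "offset": [tx, ty, tz], "turn": [ax, ay, az]}, ...]. A call has 1 to 10 rows; each row shifts and turns the commanded pose from where the row before left it, along the tool's axes as they then stand; what a row does not reach is not made up. A row lasts 1/8 s, in which the tool goes at most 62.5 mm and 10.7 degrees, less where a joint would pass 70% of its speed; a pose out of reach is approached as far as the arm can. A call with a gripper value outside its range is refused whole. The fingers move at their own pace and stop on an object; "grip_force" is the grip in N (left out, the last holds). Time passes only in rows, so rows that do not move let the fingers close. It gives the time, the measured TCP pose, the force and the opening at its end, in the units of the state.
- manip.sense(): the state, without advancing time (a new reading comes with each control period).
- imaging.camera(name): name is "side" or "top"; returns a dict with "img" (400x640x3 uint8, red, green, blue), "z_map" (400x640 float32, mm along the optical axis (not along the pixel's ray), 0 where there is no reading), "fx", "fy", "cx", "cy" (pixels), "rvec" (rotation vector, rad) and "tvec" (3), from world to camera coordinates, as OpenCV has them. Camera axes: x right, y down, z forward; pixel columns grow to the right and rows downward; lengths in mm; the calibration is good to about 2 mm. A picture is of the moment at which its call begins.
- manip.hand_in(): hands the job in, once; it reports no verdict.
The state is a dict: "t": time; "joints": joint angles; "qd": joint speeds; "joint_torque": joint torques, N m; "ee_pos": TCP position; "eef_rot": TCP orientation; "ft_force": force on the tool from outside, world axes, zero at the start; "wrist_torque": the same for the moment, N m; "finger_gap": finger opening in mm.
Only numpy, scipy, OpenCV 4.12 (cv2) and the standard library are available. Lean on these libraries where they do the work, as an engineer would, in place of code of your own. Each camera call takes 0.05 s, during which the arm holds its last target. There are 200 camera calls.

### The job

Change the sparge gas over from one bottle line to the other at the three bench valves with push-push plungers. Of the two valves with round caps, one is latched down and the other stands up: first press the latched one so that it pops up, then press the other round one so that it stays latched down. A slammed or half-pushed plunger may not switch; leave the square-capped drain valve standing as it is.

Things in the scene. Friction and masses are not known exactly. Their poses are not given: they have to be found in the camera images.
- round_1_cap (a point): Centre of the top face of a round blue cap, 46 mm across, 12 mm thick, on a push-push valve: brass cylinder 48 mm across on a fixed 74 mm steel foot, with copper stubs. This point is 132 mm above the bench when the cap stands up, about 100 mm when latched down, 82 mm at the rigid stop. The cap moves only vertically. The valves stand in any order; of the two round caps one starts latched.
- round_2_cap (a point): Centre of the top face of the other round cap; valve as round_1. To switch either valve, press its cap from above until its top is 85 mm or less above the bench (2 to 9 N; rigid stop at 82 mm; not faster than 0.08 m/s, or it may fail to latch), then let go upwards: a standing cap then stays latched down, a latched cap pops up by itself within 0.5 s. A press that stops above 95 mm changes nothing.
- square_cap (a point): Centre of the top face of the square blue cap, 42 mm wide, 12 mm thick, on a valve otherwise the same as round_1 (same heights). It starts standing up. Loose glass bottles 100 mm high with round blue screw caps 38 mm across stand between the valves; they are not valves.
Things that resemble listed ones, but are neither listed nor needed, are in the scene too. Leave any pink look-alike of the part that bears round_1_cap alone.

How it is judged:
By the outcome, as a careful person would: the job done as asked, in the order asked, and still so for the second after the job is handed in, with the robot touching nothing.
It also fails if it takes over 38 s, if anything falls off the work surface, if the arm or the gripper's body presses on something with over 40 N, if the wrist force passes 120 N, or if a joint passes its speed limit or range.

## Working session

There is one attempt and no reset: what is moved stays moved. The work goes in short steps, Python scripts to look and compute and a tool call to move; the robot and the scene stay as the last step left them, time stands still between calls to the robot, and variables do not carry over. Pictures are saved under pics/ and viewed, about 8 in all and at most 12, crops included, and the job is handed in when it is done.

Besides the shell and the picture viewer there is one more tool, called after "Request:" as a command line: name --argument value ..., lists and objects as JSON in quotes. send_rows: Moves the arm, as the interface text tells. Its arguments: {"type":"object","properties":{"increments":{"type":"array"},"grip_force":{"type":"number"}},"required":["increments"]}

```bash
mkdir -p pics
cat > h.py <<'E'
import numpy as np, cv2
from plant import manip, imaging
def cloud(c):
    R=cv2.Rodrigues(np.array(c["rvec"],float))[0]; t=np.array(c["tvec"],float).ravel()
    v,u=np.mgrid[:400,:640]; z=c["z_map"].astype(float)
    p=np.stack([(u-c["cx"])/c["fx"]*z,(v-c["cy"])/c["fy"]*z,z],-1)
    return (p-t)@R
def snap(name,fn):
    c=imaging.camera(name); cv2.imwrite(fn,c["img"][:,:,::-1]); return c,cloud(c)
E
python3 - <<'E'
from h import *
print(manip.sense())
for n in("top","side"):
    c,P=snap(n,f"pics/{n}0.png")
    hsv=cv2.cvtColor(c["img"],cv2.COLOR_RGB2HSV)
    m=cv2.inRange(hsv,(95,80,40),(130,255,255))
    k,l,s,ce=cv2.connectedComponentsWithStats(m)
    for i in range(1,k):
        if s[i,4]<60: continue
        q=P[(l==i)&(c["z_map"]>0)]
        zt=np.percentile(q[:,2],95); top=q[abs(q[:,2]-zt)<6]
        print(n,s[i],zt.round(),top.min(0).round(),top.max(0).round(),np.median(top,0).round(),len(top))
E
```

```text
{'t': 0.0, 'joints': array([-1.16774848,  0.70708506, -0.02762377,  1.48496226,  0.02199736,
        0.95094687, -0.07550804]), 'qd': array([-0.00030724, -0.00067427,  0.00037301,  0.00082827,  0.00029693,
        0.00093169, -0.00059267]), 'joint_torque': array([-7.77746891e-05, -8.83219457e+01,  1.23454683e+00, -2.36171454e+01,
        1.69008365e-02,  6.58928300e-03,  5.36526557e-05]), 'ee_pos': array([247.26743297, 518.82855649, 230.846367  ]), 'eef_rot': array([ 0.59763915, -0.37763021,  0.5982849 ,  0.37719764]), 'ft_force': array([ 1.25489178, -0.42064131,  0.24182924]), 'wrist_torque': array([ 0.01391226, -0.01961553,  0.01439175]), 'finger_gap': 85.50092000832541}
top [ 581   56   59  132 5607] -136.0 [  761. -1117.  -142.] [  979. -1037.  -130.] [  871. -1071.  -136.] 332
top [244  64  33   8 210] 126.0 [907. 169. 120.] [927. 261. 128.] [918. 213. 123.] 127
top [114  97  15  15 143] 142.0 [808. 603. 136.] [842. 633. 146.] [823. 619. 139.] 74
top [142  96  14  14 133] 141.0 [810. 523. 135.] [840. 556. 143.] [824. 539. 138.] 73
top [ 86  99  15  14 142] 142.0 [807. 682. 136.]
[... 1461 characters left out ...]
20 160] 125.0 [908. 165. 119.] [925. 258. 125.] [914. 208. 123.] 116
side [261 167  16  12 141] 135.0 [378. 268. 129.] [420. 309. 136.] [399. 286. 133.] 117
side [329 173  14  11 119] 101.0 [570. 254.  95.] [612. 297. 102.] [591. 272.  99.] 98
side [415 192  14  14 166] 140.0 [746.  61. 134.] [781.  95. 141.] [761.  78. 139.] 98
side [314 206  14  14 169] 102.0 [494. 109.  96.] [529. 143. 104.] [511. 124. 101.] 109
side [334 232  20  17 247] 134.0 [508. -47. 128.] [550.  -4. 135.] [529. -28. 133.] 223
side [332 279  18  20 303] 102.0 [ 477. -145.   96.] [ 513. -108.  103.] [ 494. -128.  101.] 224
side [380 309  26  23 500] 134.0 [ 532. -268.  128.] [ 577. -223.  135.] [ 554. -247.  132.] 463
```

Run:
```python
import cv2
a=cv2.imread("pics/top0.png"); cv2.imwrite("pics/top0b.png",cv2.resize(a[140:280,140:460],None,fx=2.5,fy=2.5,interpolation=2))
b=cv2.imread("pics/side0.png"); cv2.imwrite("pics/side0b.png",cv2.resize(b[100:360,200:460],None,fx=2.3,fy=2.3,interpolation=2))
```

```text
(no output)
```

View pics/top0b.png

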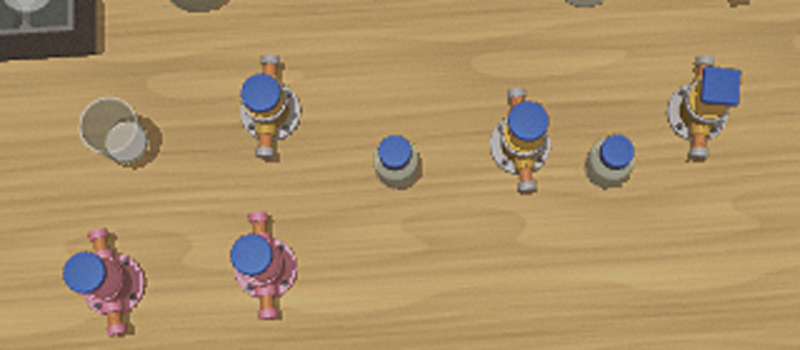

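View pics/side0b.png

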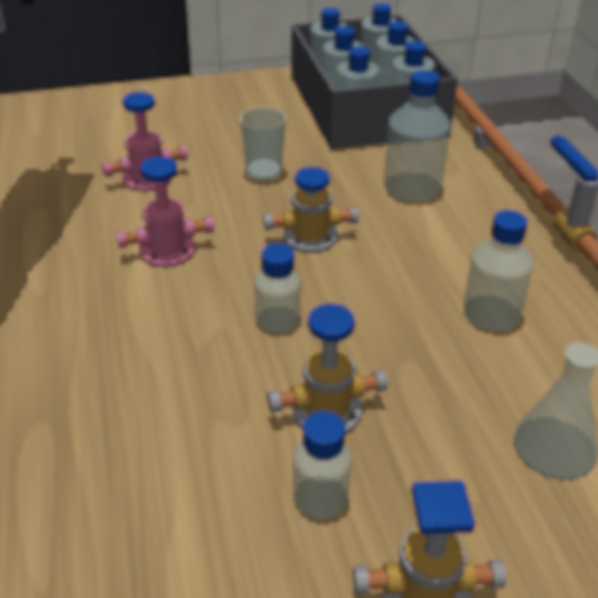

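View pics/top0.png

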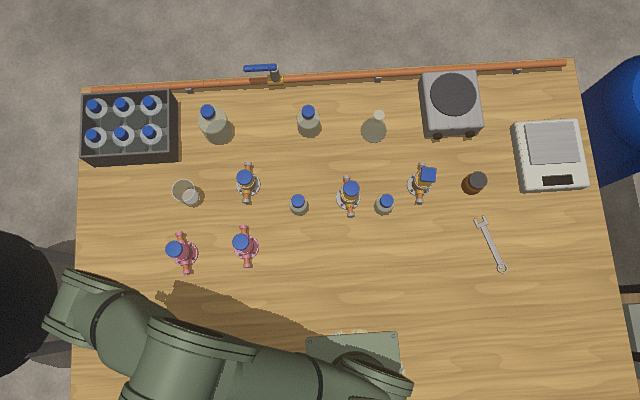

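```bash
cat >> h.py <<'E'
from scipy.spatial.transform import Rotation as Ro
def delta(target):
    s=manip.sense(); q=s["eef_rot"]; R=Ro.from_quat([q[1],q[2],q[3],q[0]])
    print("tool d m",(R.inv().apply(np.array(target)-s["ee_pos"])/1000).round(4)); print("axes\n",R.as_matrix().round(3)); print(s["t"],s["ee_pos"],s["ft_force"],s["finger_gap"])
E
python3 -c "
from h import *
delta([590.5,276,200])"
```

```text
tool d m [ 0.031  -0.4143 -0.0716]
axes
 [[-0.    -0.903  0.43 ]
 [-0.001  0.43   0.903]
 [-1.     0.    -0.001]]
0.1 [247.28244761 518.8666121  230.90556553] [-0.23323858  0.72118621  0.19725194] 85.57760343170631
```

Request:
send_rows --increments '[{"grip": 0, "offset": [0, -0.02, -0.0035], "turn": [0, 0, 0]}, {"grip": 0, "offset": [0, -0.04, -0.007], "turn": [0, 0, 0]}, {"grip": 0, "offset": [0, -0.045, -0.008], "turn": [0, 0, 0]}, {"grip": 0, "offset": [0, -0.05, -0.0085], "turn": [0, 0, 0]}, {"grip": 0, "offset": [0, -0.05, -0.0085], "turn": [0, 0, 0]}, {"grip": 0, "offset": [0, -0.05, -0.0085], "turn": [0, 0, 0]}, {"grip": 0, "offset": [0, -0.05, -0.0085], "turn": [0, 0, 0]}, {"grip": 0, "offset": [0, -0.045, -0.008], "turn": [0, 0, 0]}, {"grip": 0, "offset": [0, -0.04, -0.007], "turn": [0, 0, 0]}, {"grip": 0, "offset": [0, -0.024, -0.004], "turn": [0, 0, 0]}]'

```text
t: 1.35
ee_pos: [592.2, 273.2, 230.9]
eef_rot: [0.598, -0.377, 0.599, 0.376]
ft_force: [0.1, 1.2, 0.3]
finger_gap: 0.2
```

```bash
python3 -c "
from h import *
delta([590.5,276,125])"
```

```text
tool d m [0.1059 0.0028 0.0019]
axes
 [[-0.    -0.902  0.433]
 [-0.001  0.433  0.902]
 [-1.    -0.001 -0.001]]
1.35 [592.2099725  273.18306387 230.91394605] [0.10090814 1.20245486 0.32697825] 0.2110749509672306
```

Request:
send_rows --increments '[{"grip": 0, "offset": [0.01, 0.0025, 0.002], "turn": [0, 0, 0]}, {"grip": 0, "offset": [0.025, 0, 0], "turn": [0, 0, 0]}, {"grip": 0, "offset": [0.03, 0, 0], "turn": [0, 0, 0]}, {"grip": 0, "offset": [0.025, 0, 0], "turn": [0, 0, 0]}, {"grip": 0, "offset": [0.015, 0, 0], "turn": [0, 0, 0]}, {"grip": 0, "offset": [0.008, 0, 0], "turn": [0, 0, 0]}, {"grip": 0, "offset": [0, 0, 0], "turn": [0, 0, 0]}, {"grip": 0, "offset": [0, 0, 0], "turn": [0, 0, 0]}]'

```text
t: 2.35
ee_pos: [589.2, 279.3, 119.0]
eef_rot: [0.598, -0.377, 0.598, 0.377]
ft_force: [-0.1, 0.1, -0.2]
finger_gap: 0.2
```

```bash
python3 -c "
from h import *
delta([590.5,276,84])
c,P=snap('side','pics/s1.png');b=c['img'][100:300,220:460,::-1];cv2.imwrite('pics/s1b.png',cv2.resize(b,None,fx=2.5,fy=2.5,interpolation=2))"
```

```text
tool d m [ 0.035  -0.0025 -0.0025]
axes
 [[ 0.001 -0.903  0.43 ]
 [ 0.     0.43   0.903]
 [-1.    -0.001  0.001]]
2.35 [589.24551726 279.34052974 119.01688401] [-0.13031369  0.10747988 -0.16385228] 0.2240812248736538
```

View pics/s1b.png

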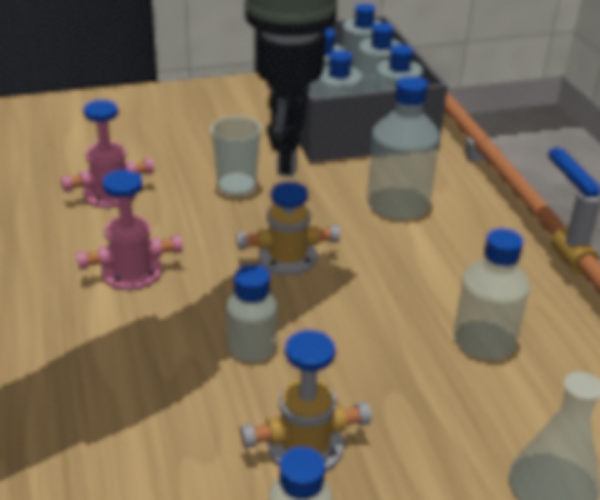

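The fingertip (crop ~(287,170)) is right above the latched cap (~(290,192)). Press slowly.

Request:
send_rows --increments '[{"grip": 0, "offset": [0.004, -0.0025, -0.0025], "turn": [0, 0, 0]}, {"grip": 0, "offset": [0.005, 0, 0], "turn": [0, 0, 0]}, {"grip": 0, "offset": [0.005, 0, 0], "turn": [0, 0, 0]}, {"grip": 0, "offset": [0.005, 0, 0], "turn": [0, 0, 0]}, {"grip": 0, "offset": [0.005, 0, 0], "turn": [0, 0, 0]}, {"grip": 0, "offset": [0.005, 0, 0], "turn": [0, 0, 0]}, {"grip": 0, "offset": [0.004, 0, 0], "turn": [0, 0, 0]}, {"grip": 0, "offset": [0.002, 0, 0], "turn": [0, 0, 0]}, {"grip": 0, "offset": [0, 0, 0], "turn": [0, 0, 0]}, {"grip": 0, "offset": [0, 0, 0], "turn": [0, 0, 0]}]'

```text
t: 3.65
ee_pos: [590.1, 275.9, 83.4]
eef_rot: [0.598, -0.377, 0.598, 0.377]
ft_force: [-2.5, -0.3, 5.1]
finger_gap: 0.1
```

Request:
send_rows --increments '[{"grip": 0, "offset": [0.001, 0, 0], "turn": [0, 0, 0]}, {"grip": 0, "offset": [0, 0, 0], "turn": [0, 0, 0]}]'

```text
t: 3.9
ee_pos: [590.1, 275.9, 82.4]
eef_rot: [0.598, -0.377, 0.598, 0.377]
ft_force: [-1.8, -0.2, 4.3]
finger_gap: -0.2
```

Request:
send_rows --increments '[{"grip": 0, "offset": [-0.006, 0, 0], "turn": [0, 0, 0]}, {"grip": 0, "offset": [-0.008, 0, 0], "turn": [0, 0, 0]}, {"grip": 0, "offset": [-0.012, 0, 0], "turn": [0, 0, 0]}, {"grip": 0, "offset": [-0.02, 0, 0], "turn": [0, 0, 0]}, {"grip": 0, "offset": [-0.025, 0, 0], "turn": [0, 0, 0]}, {"grip": 0, "offset": [-0.03, 0, 0], "turn": [0, 0, 0]}, {"grip": 0, "offset": [-0.025, 0, 0], "turn": [0, 0, 0]}, {"grip": 0, "offset": [-0.01, 0, 0], "turn": [0, 0, 0]}, {"grip": 0, "offset": [0, 0, 0], "turn": [0, 0, 0]}, {"grip": 0, "offset": [0, 0, 0], "turn": [0, 0, 0]}]'

```text
t: 5.15
ee_pos: [589.8, 275.7, 217.3]
eef_rot: [0.597, -0.377, 0.598, 0.377]
ft_force: [-0.4, -0.7, -0.3]
finger_gap: 0.4
```

```bash
cat > chk.py <<'E'
from h import *
import sys
c,P=snap('side',f'pics/{sys.argv[1]}.png')
hsv=cv2.cvtColor(c["img"],cv2.COLOR_RGB2HSV)
m=cv2.inRange(hsv,(95,80,40),(130,255,255))>0
for n,x,y in(("A",590.5,276),("B",529,-24),("sq",555,-246)):
    q=P[m&(np.hypot(P[...,0]-x,P[...,1]-y)<35)]
    if len(q): zt=np.percentile(q[:,2],95); t=q[abs(q[:,2]-zt)<6]; print(n,zt.round(1),((t.min(0)+t.max(0))/2).round(1),len(q))
E
python3 chk.py s2; python3 -c "
from h import *
delta([529,-24,210])"
```

```text
A 134.9 [590.  270.7 132.2] 110
B 134.2 [528.5 -25.9 131.7] 248
sq 134.0 [ 554.1 -245.   131.5] 498
tool d m [ 0.0076 -0.0741 -0.2967]
axes
 [[-0.001 -0.903  0.43 ]
 [-0.001  0.43   0.903]
 [-1.     0.001 -0.001]]
5.2 [589.8309776  275.70417853 217.2874649 ] [ 0.79041085 -0.48941161 -0.10612297] -0.21440543211152138
```

A has popped up (132 mm). Now over to B.

Request:
send_rows --increments '[{"grip": 0, "offset": [0, -0.005, -0.02], "turn": [0, 0, 0]}, {"grip": 0, "offset": [0, -0.0085, -0.034], "turn": [0, 0, 0]}, {"grip": 0, "offset": [0, -0.01, -0.04], "turn": [0, 0, 0]}, {"grip": 0, "offset": [0, -0.01, -0.04], "turn": [0, 0, 0]}, {"grip": 0, "offset": [0, -0.01, -0.04], "turn": [0, 0, 0]}, {"grip": 0, "offset": [0, -0.01, -0.04], "turn": [0, 0, 0]}, {"grip": 0, "offset": [0, -0.01, -0.04], "turn": [0, 0, 0]}, {"grip": 0, "offset": [0, -0.0075, -0.03], "turn": [0, 0, 0]}, {"grip": 0, "offset": [0, -0.003, -0.012], "turn": [0, 0, 0]}, {"grip": 0, "offset": [0, 0, 0], "turn": [0, 0, 0]}]'

```text
t: 6.45
ee_pos: [529.6, -23.1, 218.1]
eef_rot: [0.598, -0.377, 0.598, 0.377]
ft_force: [-1.0, 0.9, -0.1]
finger_gap: -0.3
```

Request:
send_rows --increments '[{"grip": 0, "offset": [0.015, 0, 0], "turn": [0, 0, 0]}, {"grip": 0, "offset": [0.025, 0, 0], "turn": [0, 0, 0]}, {"grip": 0, "offset": [0.015, 0, 0], "turn": [0, 0, 0]}, {"grip": 0, "offset": [0, 0, 0], "turn": [0, 0, 0]}, {"grip": 0, "offset": [0, 0, 0], "turn": [0, 0, 0]}]'

```text
t: 7.08
ee_pos: [529.9, -22.4, 163.8]
eef_rot: [0.598, -0.378, 0.598, 0.378]
ft_force: [0.9, -0.3, 0.2]
finger_gap: -0.1
```

```bash
python3 -c "
from h import *
delta([529,-24,82.5])"; python3 chk.py s3
```

```text
tool d m [ 0.0813  0.0001 -0.0019]
axes
 [[ 0.001 -0.903  0.429]
 [ 0.     0.429  0.903]
 [-1.    -0.     0.   ]]
7.075 [529.89167937 -22.37332309 163.80613699] [ 0.86392782 -0.31519206  0.15329495] -0.10341188196316847
B 134.1 [528.4 -25.8 132. ] 230
sq 133.9 [ 554.  -244.9  131.6] 498
```

Request:
send_rows --increments '[{"grip": 0, "offset": [0.008, 0, -0.002], "turn": [0, 0, 0]}, {"grip": 0, "offset": [0.008, 0, 0], "turn": [0, 0, 0]}, {"grip": 0, "offset": [0.005, 0, 0], "turn": [0, 0, 0]}, {"grip": 0, "offset": [0.005, 0, 0], "turn": [0, 0, 0]}, {"grip": 0, "offset": [0.005, 0, 0], "turn": [0, 0, 0]}, {"grip": 0, "offset": [0.005, 0, 0], "turn": [0, 0, 0]}, {"grip": 0, "offset": [0.005, 0, 0], "turn": [0, 0, 0]}, {"grip": 0, "offset": [0.005, 0, 0], "turn": [0, 0, 0]}, {"grip": 0, "offset": [0.005, 0, 0], "turn": [0, 0, 0]}, {"grip": 0, "offset": [0.005, 0, 0], "turn": [0, 0, 0]}]'

```text
t: 8.38
ee_pos: [528.8, -25.0, 107.0]
eef_rot: [0.598, -0.377, 0.598, 0.377]
ft_force: [0.4, 0.6, 4.0]
finger_gap: 0.1
```

Request:
send_rows --increments '[{"grip": 0, "offset": [0.005, 0, 0], "turn": [0, 0, 0]}, {"grip": 0, "offset": [0.005, 0, 0], "turn": [0, 0, 0]}, {"grip": 0, "offset": [0.005, 0, 0], "turn": [0, 0, 0]}, {"grip": 0, "offset": [0.005, 0, 0], "turn": [0, 0, 0]}, {"grip": 0, "offset": [0.003, 0, 0], "turn": [0, 0, 0]}, {"grip": 0, "offset": [0.002, 0, 0], "turn": [0, 0, 0]}, {"grip": 0, "offset": [0, 0, 0], "turn": [0, 0, 0]}, {"grip": 0, "offset": [0, 0, 0], "turn": [0, 0, 0]}]'

```text
t: 9.38
ee_pos: [528.7, -25.0, 82.3]
eef_rot: [0.598, -0.377, 0.598, 0.377]
ft_force: [-0.3, 0.6, 5.3]
finger_gap: -0.3
```

Pressed to 82.3 mm at 5 N; release upwards.

Request:
send_rows --increments '[{"grip": 0, "offset": [-0.005, 0, 0], "turn": [0, 0, 0]}, {"grip": 0, "offset": [-0.008, 0, 0], "turn": [0, 0, 0]}, {"grip": 0, "offset": [-0.012, 0, 0], "turn": [0, 0, 0]}, {"grip": 0, "offset": [-0.02, 0, 0], "turn": [0, 0, 0]}, {"grip": 0, "offset": [-0.025, 0, 0], "turn": [0, 0, 0]}, {"grip": 0, "offset": [-0.03, 0, 0], "turn": [0, 0, 0]}, {"grip": 0, "offset": [-0.025, 0, 0], "turn": [0, 0, 0]}, {"grip": 0, "offset": [-0.01, 0, 0], "turn": [0, 0, 0]}, {"grip": 0, "offset": [0, 0, 0], "turn": [0, 0, 0]}, {"grip": 0, "offset": [0, 0, 0], "turn": [0, 0, 0]}]'

```text
t: 10.62
ee_pos: [528.4, -24.9, 216.5]
eef_rot: [0.598, -0.377, 0.598, 0.378]
ft_force: [-0.5, 0.3, -0.5]
finger_gap: -0.2
```

```bash
python3 chk.py s4; python3 -c "
import cv2
a=cv2.imread('pics/s4.png');cv2.imwrite('pics/s4b.png',cv2.resize(a[100:360,200:460],None,fx=2.3,fy=2.3,interpolation=2))"
```

```text
A 134.5 [582.8 277.5 131.9] 46
B 318.8 [507.5 -22.  319.3] 247
sq 134.0 [ 554.3 -245.2  131.8] 494
```

View pics/s4b.png

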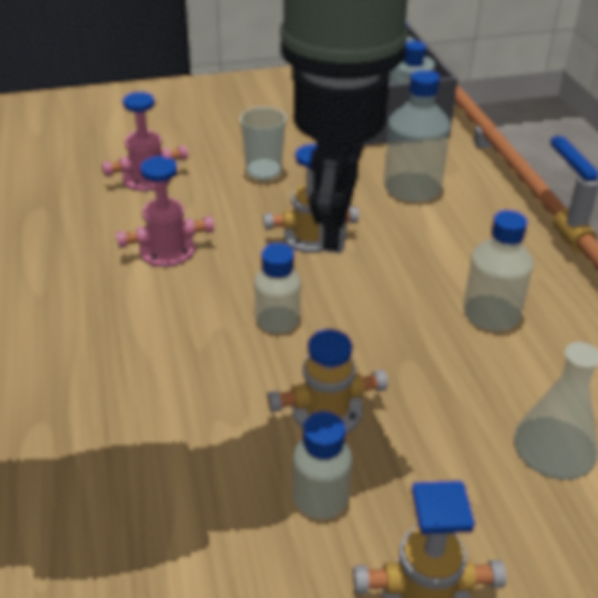

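The picture shows B's cap (crop ~(330,348)) down on its body, A's cap (~(308,157), partly behind the finger) up, and the square cap (~(443,505)) up. The 318 mm reading for B came from arm pixels, so I'll re-measure with them left out and then hand in.

```bash
sed -i 's/<35)\]/<35)\&(P[...,2]<200)]/' chk.py; python3 chk.py s5 | tee o; grep -Eq "^B (9[5-9]|10[0-5])" o && python3 -c "
from plant import manip
print(manip.sense()['t'],manip.hand_in())"
```

```text
A 134.0 [583.2 277.1 131.7] 46
B 100.6 [528.4 -26.8  98.6] 225
sq 133.9 [ 554.7 -244.9  131.8] 498
the job is handed in; nothing more can be done
10.725 None
```

I switched both round valves in the order asked and handed the job in at about 10.7 s.

- **First press:** I pressed the latched round cap at about (590, 276) mm slowly down to 82.4 mm with about 5 N, then released it. It popped up and now measures about 132 mm.
- **Second press:** I pressed the standing round cap at about (529, −25) mm at 0.04 m/s down to 82.3 mm with about 5 N, then released it. It stayed latched at about 100 mm.
- **Left alone:** The square cap still stands at about 132 mm. In the last picture the pink look-alikes and the bottles next to the valves stood as before. The gripper was clear, 217 mm above the bench.

One check disagreed: the first height reading of the second cap after release gave 318 mm, because arm pixels fell inside the mask. With those left out it read 100.6 mm, which agrees with the picture. In the last check the first cap was partly hidden by the finger, so its height rests on fewer pixels, but it had also read 132 mm just after its own press.

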